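# Slide the tube tray across the gap into the reader

### The arm

A 6-joint arm with a two-finger parallel gripper is mounted at the origin on the work surface. World frame = base frame: x ahead of the robot, y to its left, z up, the work surface at z = 0. Lengths are in m, angles in rad, forces in N, time in s.
With the tool pointing down it reaches from about 0.25 to 0.725 m from the base axis. Payload 4 kg.
Tool frame: the origin (TCP) lies midway between the tips of the shut fingers; the grasp point (between the pads) lies 19 mm behind it; z points along the fingers, y is the line along which they close (so a half turn about z gives the same grasp; the last joint's range is limited). The gripper opens to 85 mm and grips with 20 to 120 N. Pads are 22 mm wide; open, the fingers measure 114 mm over their backs; the gripper's body (76 mm by 85 mm) begins 54 mm behind the grasp point. The pads swing forward as they close: fully open they stand 13 mm farther back than shut.
Start: joints at [-1.236, 0.241, 0.005, 1.335, 0, 1.571], TCP at [0.164, -0.472, 0.231] pointing down, gripper open.
Joint ranges: [-2.72, 2.72], [-1.05, 1.87], [-1.09, 1.28], [-1.99, 2.15], [-1.42, 1.44], [-3.14, 3.14]. Speed limits (rad/s): [2.79, 2.79, 3.14, 3.14, 3.14, 3.14].

### API

Orientations are given as a unit quaternion [x, y, z, w].
In Python, from workcell import get_obs, camera, job_done, silhouettes gives the robot as it stands. The module is installed in compiled form; this text tells all that it offers.
- The arm moves only by the tool drive_tool, never from a script. Its argument "increments" is a list of rows, each a list of 3 entries, a list of its own where there are three numbers: the shift along the world's x, y, z in mm, then the turn, a rotation vector about the world's x, y, z in degrees, then the opening, from 0 (shut) to 1 (fully open). A call has 1 to 8 rows; each row shifts and turns the commanded pose from where the row before left it; what a row does not reach is not made up. A row lasts 1/12 s, in which the tool goes at most 41.7 mm and 7.16 degrees, less where a joint would pass 70% of its speed; a pose out of reach is approached as far as the arm can. A call is refused whole if a number of a shift passes 41.7 or a number of a turn 7.16, either way. A call with a gripper value outside its range is refused whole. The fingers move at their own pace and stop on an object; the grip force is fixed at half the most. Time passes only in rows, so rows that do not move let the fingers close. It gives the time, the measured TCP pose, the force, the opening and the grip force at its end, in the units of the state.
- get_obs(): the state, without advancing time (a new reading comes with each control period).
- camera(name): name is "side" or "top"; returns a dict with "image" (480x640x3 uint8, red, green, blue), "K" (3x3 intrinsics, pixels), "view" (4x4, takes a point from world to camera coordinates). Camera axes: x right, y down, z forward; pixel columns grow to the right and rows downward; lengths in m; the calibration is good to about 2 mm. A picture is of the moment at which its call begins. There is no depth.
- job_done(): hands the job in; it is judged then, once.
Trained networks look in a picture, given as the dict that the camera call returned (one of the last four; its "shot" number tells which), for a name from the list of things; names that differ only in an ending like _2 or _b are one class to them, and where a whole thing is asked for, a point or a joint stands for the part that bears it (a point fixed in the world has none). Each returns a list of dicts, best first, with "conf" (0 to 1); they miss things now and then, are a little off and sometimes report something else, mostly with a low value. They report only what shows in the picture. A call takes as long as a camera call. They do not tell look-alikes from the thing itself.
- silhouettes(query, picture): "region" (480x640 bool, what is visible of it) and "bbox" ([left, top, right, bottom] in pixels, round what is visible of it).
The state is a dict: "clock": time; "joint_pos": joint angles; "joint_vel": joint speeds; "tau": joint torques, N m; "eef_pos": TCP position; "tool_rot": TCP orientation; "ft_force": force on the tool from outside, world axes, zero at the start; "ft_torque": the same for the moment, N m; "grip_width": finger opening in m; "grasp_force": force on a finger pad.
Only numpy, scipy, OpenCV 4.12 (cv2) and the standard library are available. Lean on these libraries where they do the work, as an engineer would, in place of code of your own. Each camera call takes 0.05 s, during which the arm holds its last target. There are 200 camera calls.

### The job

Slide the blue tube tray off the white loading stand, across the open gap and along the guides of the reader, keeping it level and down on the surfaces all the way: it is nose-heavy and must not dip into the gap, and it must not be lifted and carried. Press it home against the orange sprung stop pad with a steady push of about 10 newtons for a moment, never letting the pad take more than 15, then let go and leave the tray lying flat in the guides, still resting against the pad. Leave the bottle, the carton and the jar where they stand.

Things in the scene. Friction and masses are not known exactly. Their poses are not given: they have to be found in the camera images.
- tray: Blue tube tray, 0.5-0.75 kg, one rigid piece, slides easily (drag about 1 N). Base 100 (x) x 200 (y) x 8 mm, origin under its middle, z up. It travels nose first, in its own -y. Rack of 12 white-capped tubes at y = -90 to +20, 90 wide, caps to z = 74. Nose-heavy: centre of mass about 62 mm behind the nose, so if the tail is not held (or held down) the nose drops into the gap.
- tray_handle (a point): Point in the tray's upright gripping post, on its axis at tray y = +85 (tail), 50 mm above the tray's underside. Post 30 (tray x) x 14 mm (tray y), from 8 to 72 mm above the underside, top yellow; the rack begins 58 mm ahead of it. Axes as the tray's.
- tray_nose (a point): Middle of the tray's rounded leading edge, at its underside (tray y = -100, z = 0). Axes as the tray's.
- stand: Fixed white loading stand, flat top without rails 60 mm above the bench, 150 mm wide (x = +-75), 260 mm long (y = 0 to +260). Origin at bench level below the middle of its edge at the gap; its -y points across the gap to the reader.
- reader: Fixed tube reader, grey deck 58 mm above the bench (2 mm lower than the stand), 150 wide (x), y = -115 to +111 mm. Origin at bench level under the deck's middle. Tray enters at +y, moves to -y. Two guides 14 mm high: channel 105 mm wide from y = +50 to -115, flaring to about 118 at y = +104. Gap to the stand 98-112 mm; up to 8 mm sideways and 0.03 rad off the stand.
- reader_mouth (a point): Middle of the deck's rounded (4 mm) edge at the mouth of the guides, at deck height (reader y = +111, z = 58). Axes as the reader's.
- stop: White tower 150 x 90 x 130 mm, fixed at reader y = -170; origin at bench level, axes as the reader's. Its orange pad, 95 mm above the bench, meets the rack's front (tray y = -90). Pad face at reader y = -90 +- 15 mm, differently each time: find it by feel; the seated tray's origin is within 18 mm of the reader's. Pad: 6 N per mm, damped 0.3 N per mm/s, follows the tray slowly.
- bottle: White bottle with a green label, 54 mm diameter, 130 mm tall; origin at the middle of its foot. Bystander.
- carton: White carton 70 x 110 x 60 mm; origin at the middle of its underside. Bystander.
- jar: Amber jar with blue cap, 56 mm diameter, 70 mm tall; origin at the middle of its foot. Bystander.
Mind the look-alikes: they are no part of the job. There is more than one size of the tray; the job needs the largest.

How it is judged:
By the outcome, as a careful person would: the job done as asked, in the order asked, and still so for the second after the job is handed in, with the robot touching nothing.
It also fails if it takes over 72 s, if anything falls off the work surface, if the arm or the gripper's body presses on something with over 40 N, if the wrist force passes 120 N, or if a joint passes its speed limit or range.

## Working session

There is one attempt and no reset: what is moved stays moved. The work goes in short steps, Python scripts to look and compute and a tool call to move; the robot and the scene stay as the last step left them, time stands still between calls to the robot, and variables do not carry over. Pictures are saved under pics/ and viewed, at most 10 in all, crops included, and the job is handed in when it is done.

Besides the shell and the picture viewer there is one more tool, called after "Request:" as a command line: name --argument value ..., lists and objects as JSON in quotes. drive_tool: Moves the arm, as the interface text tells. Its arguments: {"type":"object","properties":{"increments":{"type":"array"}},"required":["increments"]}

```bash
mkdir -p pics
cat > h.py <<'E'
import numpy as np, cv2
from workcell import get_obs, camera, job_done, silhouettes
def ray(c,u,v):
    V=np.array(c['view']);K=np.array(c['K']);R=V[:3,:3];o=-R.T@V[:3,3]
    return o,R.T@np.linalg.inv(K)@np.array([u,v,1.])
def at(c,u,v,z):
    o,d=ray(c,u,v);return o+d*(z-o[2])/d[2]
def proj(c,p):
    V=np.array(c['view']);q=np.array(c['K'])@(V[:3,:3]@np.array(p)+V[:3,3]);return q[:2]/q[2]
E
python3 - <<'E'
from h import *
o=get_obs();print({k:np.round(v,3) for k,v in o.items()})
for n in('top','side'):
    c=camera(n);cv2.imwrite(f'pics/{n}0.png',c['image'][:,:,::-1]);print(n,np.round(ray(c,320,240),3))
    for q in('tray','tray_handle','stand','reader','stop','bottle','carton','jar'):
        print(q,[(round(d['conf'],2),np.round(d['bbox']).tolist()) for d in silhouettes(q,c)])
E
```

```text
{'clock': np.float64(0.0), 'joint_pos': array([-1.236,  0.241,  0.004,  1.335,  0.   ,  1.571]), 'joint_vel': array([ 0.001, -0.001, -0.002, -0.001,  0.   ,  0.001]), 'tau': array([ 0.0000e+00, -3.7231e+01,  2.5241e+01,  1.7000e-02,  0.0000e+00,
        0.0000e+00]), 'eef_pos': array([ 0.164, -0.472,  0.23 ]), 'tool_rot': array([ 0.986,  0.167, -0.   , -0.001]), 'ft_force': array([-0.494, -0.783,  0.362]), 'ft_torque': array([-0.092, -0.004, -0.025]), 'grasp_force': np.float64(0.0), 'grip_width': np.float64(0.086)}
top [[ 0.432 -0.017  1.18 ]
 [ 0.075  0.003 -0.997]]
tray [(0.73, [206.0, 314.0, 244.0, 373.0]), (0.63, [220.0, 221.0, 310.0, 265.0]), (0.58, [136.0, 254.0, 183.0, 313.0])]
tray_handle [(0.84, [137.0, 251.0, 184.0, 312.0]), (0.67, [220.0, 222.0, 307.0, 266.0]), (0.6, [203.0, 311.0, 248.0, 373.0])]
stand [(0.83, [208.0, 204.0, 326.0, 277.0])]
reader [(0.97, [358.0, 184.0, 464.0, 261.0])]
stop [(0.61, [456.0, 174.0, 515.0, 250.0])]
bottle [(0.81, [271.0, 129.0, 290.0, 162.0])]
carton [(0.72, [336.0, 114.0, 388.0, 160.0])]
jar [(0.83, [192.0, 142.0, 223.0, 169.0])]
side [[ 0.094  0.598  0.595]
 [ 0.471 -0.682 -0.559]]
tray [(0.97, [220.0, 228.0, 330.0, 334.0]), (0.76, [317.0, 362.0, 423.0, 472.0]), (0.73, [175.0, 389.0, 267.0, 480.0])]
tray_handle [(0.66, [174.0, 392.0, 270.0, 480.0]), (0.6, [321.0, 366.0, 425.0, 470.0]), (0.41, [218.0, 226.0, 330.0, 335.0])]
stand [(0.62, [195.0, 255.0, 344.0, 374.0])]
reader [(0.89, [305.0, 175.0, 400.0, 263.0])]
stop [(0.6, [347.0, 138.0, 419.0, 210.0]), (0.16, [196.0, 259.0, 344.0, 374.0])]
bottle [(0.85, [182.0, 204.0, 215.0, 271.0]), (0.29, [228.0, 185.0, 282.0, 232.0])]
carton [(0.71, [227.0, 186.0, 281.0, 233.0])]
jar [(0.66, [116.0, 278.0, 158.0, 327.0]), (0.58, [230.0, 186.0, 282.0, 231.0])]
```

View pics/top0.png

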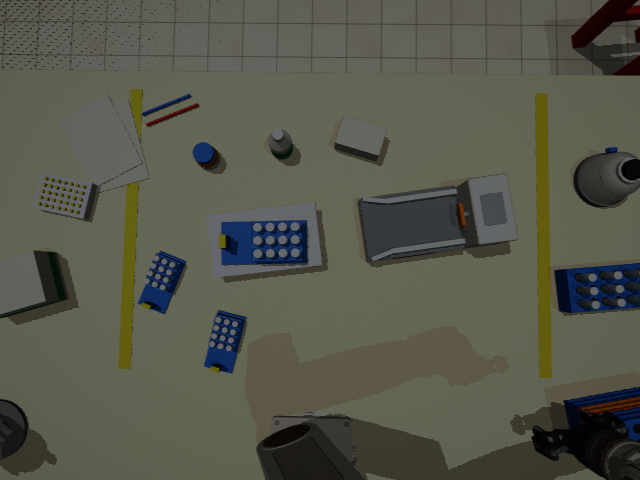

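View pics/side0.png

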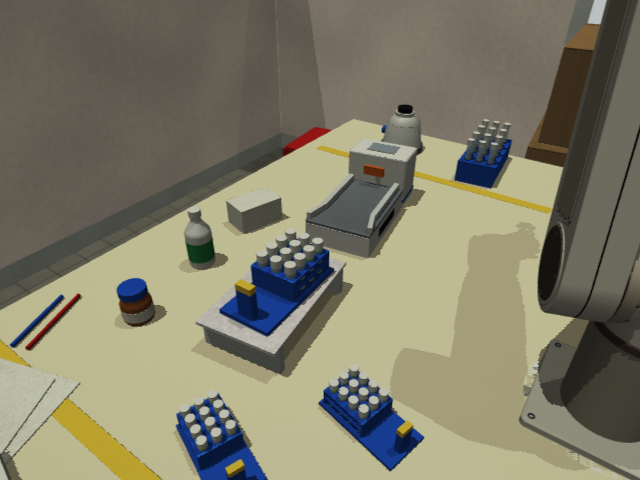

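The tray candidates in the top view are (265,243) on the stand, (162,282) on the bench and (226,342) on the bench. The one at (265,243) is the largest at about 87 px ≈ 200 mm, and it is the one standing on the white stand, so it fits the description. I'll confirm it in an enlarged crop.

```bash
cat > m.py <<'E'
from h import *
def cents(m,amin=6):
    n,l,s,c=cv2.connectedComponentsWithStats(m.astype(np.uint8));return [(c[i],s[i,4]) for i in range(1,n) if s[i,4]>=amin]
E
python3 - <<'E'
from m import *
t=camera('top');s=camera('side');out=[]
for n,c,b,box in(('top',t,(205,200,325,285),(200,165,520,285)),('side',s,(200,225,335,340),(170,130,430,370))):
    im=c['image'];h=cv2.cvtColor(im,cv2.COLOR_RGB2HSV)
    x0,y0,x1,y1=b;roi=np.zeros(im.shape[:2],bool);roi[y0:y1,x0:x1]=1
    yel=roi&(abs(h[:,:,0].astype(int)-25)<6)&(h[:,:,1]>170)
    print(n,'yellow',[(q.round(1).tolist(),a, at(c,*q,.132).round(4)) for q,a in cents(yel)])
    blue=roi&(abs(h[:,:,0].astype(int)-113)<12)&(h[:,:,1]>120)
    hull=cv2.convexHull(np.argwhere(blue)[:,::-1].astype(np.int32));print('bluebox',cv2.minAreaRect(hull))
    ck=np.zeros(im.shape[:2],np.uint8);cv2.fillConvexPoly(ck,hull,1)
    cap=(ck>0)&(h[:,:,1]<70)&(h[:,:,2]>110)
    cc=cents(cap,10)
    for q,a in cc: print(q.round(1).tolist(),a,at(c,*q,.134)[:2].round(4))
    x0,y0,x1,y1=box;out.append(im[y0:y1,x0:x1])
# reader corners and stand corners, top
for q in('reader','stand','stop'):
    d=silhouettes(q,t)[0];pts=np.argwhere(d['region'])[:,::-1].astype(np.int32)
    print(q,cv2.approxPolyDP(cv2.convexHull(pts),3,True)[:,0].tolist())
cv2.imwrite('pics/c1.png',cv2.resize(out[0],(800,300),interpolation=2)[:,:,::-1])
cv2.imwrite('pics/c2.png',cv2.resize(out[1],(650,600),interpolation=2)[:,:,::-1])
E
```

```text
top yellow [([222.5, 241.0], np.int32(78), array([0.5057, 0.2006, 0.132 ]))]
bluebox ((263.890380859375, 242.11526489257812), (42.66166687011719, 85.19837951660156), 88.56790161132812)
side yellow [([245.0, 287.4], np.int32(204), array([0.5039, 0.2059, 0.132 ]))]
bluebox ((276.0000305175781, 283.5000305175781), (61.51828384399414, 119.50104522705078), 45.0)
[294.2, 244.5] 20 [0.5108 0.0725]
[308.3, 247.9] 66 [0.485  0.0667]
[285.1, 250.2] 66 [0.513 0.095]
[299.2, 255.8] 71 [0.4838 0.0941]
[330.0, 261.7] 35 [0.4325 0.0781]
[275.3, 258.2] 71 [0.5121 0.1225]
[289.6, 264.0] 75 [0.4829 0.1214]
[247.7, 275.7] 98 [0.5181 0.1839]
[230.4, 296.5] 64 [0.5055 0.236 ]
reader [[463, 247], [367, 261], [358, 200], [452, 185], [456, 190]]
stand [[321, 264], [214, 277], [207, 215], [314, 202]]
stop [[517, 237], [465, 247], [456, 207], [457, 187], [469, 179], [505, 175]]
```

View pics/c1.png

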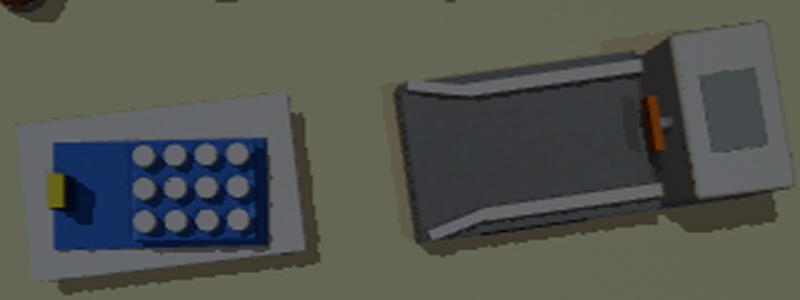

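View pics/c2.png

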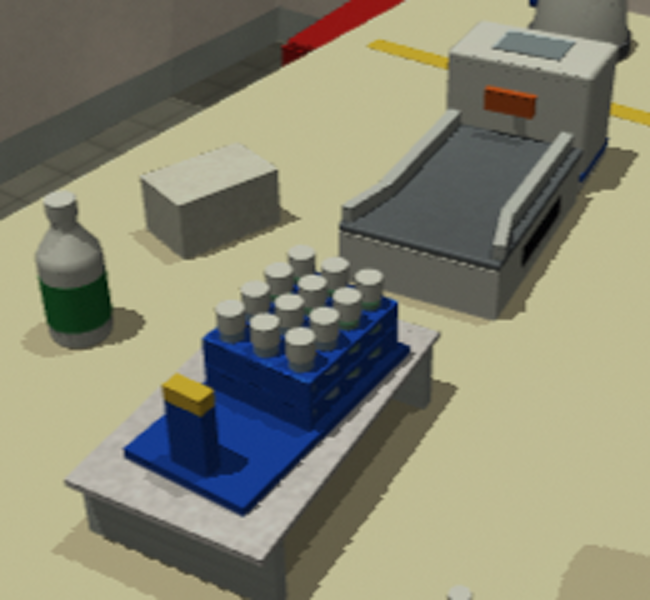

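The crop confirms it: 12 caps, a yellow post and the largest tray, standing on the white stand. It is turned a few degrees from the reader's axis. In the top crop the reader's mouth corners are at about (400,88) and (418,242). Next I'll fit the poses.

```bash
cat > fit.py <<'E'
from m import *
from scipy.optimize import least_squares
def fit(obs,x0):
    # obs: (cam, local xyz, px)
    def w(p,l): 
        c,s=np.cos(p[2]),np.sin(p[2]);return [p[0]+c*l[0]-s*l[1],p[1]+s*l[0]+c*l[1],l[2]]
    f=lambda p:np.concatenate([proj(c,w(p,l))-q for c,l,q in obs])
    r=least_squares(f,x0,loss='soft_l1');return r.x.round(4),np.abs(r.fun).reshape(-1,2).max(1).round(1).tolist()
E
python3 - <<'E'
from fit import *
t=camera('top');s=camera('side')
T=lambda a,b:np.array([a/2.5+200-.3,b/2.5+165-.3]); S=lambda a,b:np.array([a/2.5+170-.3,b/2.5+130-.3])
R=[(t,(-.075,.111,.058),T(418,242)),(t,(.075,.111,.058),T(400,88))]
Rs=[(s,(.075,.111,.058),S(340,231)),(s,(-.075,.111,.058),S(502,264))]
Rg=[(t,(.0655,-.115,.072),T(642,65)),(t,(-.0655,-.115,.072),T(661,190))]
for o in(R+Rg,Rs,R+Rg+Rs): print('reader',fit(o,[.5,-.2,0]))
St=[(t,(.075,.26,.06),T(17,123)),(t,(.075,0,.06),T(287,93)),(t,(-.075,0,.06),T(305,250)),(t,(-.075,.26,.06),T(35,282))]
Ss=[(s,(.075,.26,.06),S(66,484)),(s,(.075,0,.06),S(440,335) if 0 else S(302,270)),(s,(-.075,0,.06),S(440,333)),(s,(-.075,.26,.06),S(265,558))]
Ss.pop(1)
for o in(St,Ss,St+Ss): print('stand',fit(o,[.5,0,0]))
im=t['image'];h=cv2.cvtColor(im,cv2.COLOR_RGB2HSV)
m=np.zeros(im.shape[:2],bool);m[221:262,252:306]=1
cc=[q for q,a in cents(m&(h[:,:,1]<90)&(h[:,:,2]>85),15)]
print(len(cc),np.mean(cc,0))
C=[(t,(x,y,.134),T(u,v)) for x,v in((.03,155),(0,188),(-.03,220)) for y,u in ((-.075,238),(-.048,208),(-.021,176),(.006,144))]
B=[(t,(.05,.1,.068),T(54,143)),(t,(-.05,.1,.068),T(54,249)),(s,(.05,.1,.068),S(126,450)),(s,(-.05,.1,.068),S(243,508))]
Y=[(t,(0,.085,.132),T(56,190)),(s,(0,.085,.132),S(188,388))]
for o in(C+Y[:1],B,Y,C+B+Y): print('tray',fit(o,[.5,.1,0]))
E
```

```text
reader (array([ 0.5569, -0.2244,  0.1403]), [0.4, 1.1, 0.9, 4.8])
reader (array([ 0.5667, -0.2227,  0.2296]), [0.9, 0.9])
reader (array([ 0.5577, -0.2243,  0.1476]), [0.6, 1.0, 1.6, 4.1, 2.0, 1.9])
stand (array([ 0.5331, -0.0109,  0.1305]), [0.5, 0.8, 0.9, 1.4])
stand (array([ 0.5363, -0.0111,  0.148 ]), [0.6, 1.1, 1.6])
stand (array([ 0.5342, -0.0112,  0.1388]), [0.8, 0.8, 1.3, 0.9, 0.8, 0.8, 2.0])
12 [275.65087257 239.4668032 ]
tray (array([0.5092, 0.1164, 0.0244]), [0.7, 0.6, 0.4, 0.6, 0.3, 0.5, 0.1, 0.6, 0.6, 0.7, 0.8, 0.9, 0.3])
tray (array([0.5091, 0.1165, 0.03  ]), [0.5, 0.2, 0.3, 0.8])
tray (array([ 0.5063,  0.1168, -0.0114]), [0.4, 0.3])
tray (array([0.5091, 0.1164, 0.0262]), [0.7, 0.6, 0.4, 0.5, 0.3, 0.5, 0.0, 0.5, 0.6, 0.7, 0.8, 0.9, 0.6, 0.3, 0.4, 0.8, 0.3, 0.6])
```

Run:
```python
from fit import *
lsd=cv2.createLineSegmentDetector()
for n,(x0,y0,x1,y1) in(('top',(350,170,520,270)),('side',(295,165,410,265))):
    c=camera(n);g=cv2.cvtColor(c['image'],cv2.COLOR_RGB2GRAY)[y0:y1,x0:x1]
    L=lsd.detect(cv2.resize(g,None,fx=3,fy=3,interpolation=2))[0][:,0]
    for a in L:
        p=(a[:2]+.5)/3-.5+[x0,y0];q=(a[2:]+.5)/3-.5+[x0,y0]
        if np.hypot(*(p-q))<18: continue
        o=[]
        for z in(.058,.072):
            P,Q=at(c,*p,z),at(c,*q,z);d=(Q-P)*np.sign(P[1]-Q[1]);o.append((P[:2].round(4).tolist(),Q[:2].round(4).tolist(),round(float(np.arctan2(d[0],-d[1])),3)))
        print(n,p.round(),q.round(),o)
```

```text
top [388. 203.] [457. 193.] [([0.6071, -0.1728], [0.6328, -0.3341], 0.158), ([0.6049, -0.1709], [0.6303, -0.3302], 0.158)]
top [392. 253.] [464. 243.] [([0.489, -0.1829], [0.5156, -0.3512], 0.157), ([0.4883, -0.1808], [0.5146, -0.347], 0.157)]
top [373. 261.] [392. 253.] [([0.4705, -0.1378], [0.4892, -0.1836], 0.389), ([0.47, -0.1363], [0.4885, -0.1815], 0.389)]
top [464. 238.] [390. 248.] [([0.5277, -0.3506], [0.5, -0.1785], 0.16), ([0.5265, -0.3465], [0.4992, -0.1765], 0.16)]
top [479. 244.] [515. 239.] [([0.5131, -0.3851], [0.5264, -0.4693], 0.157), ([0.5121, -0.3805], [0.5252, -0.4637], 0.157)]
top [456. 188.] [391. 197.] [([0.6445, -0.3316], [0.6204, -0.1798], 0.157), ([0.6419, -0.3277], [0.6181, -0.1778], 0.157)]
top [433. 253.] [405. 257.] [([0.49, -0.2785], [0.4797, -0.2125], 0.155), ([0.4893, -0.2752], [0.4791, -0.2101], 0.155)]
top [392. 257.] [435. 251.] [([0.4785, -0.1826], [0.4942, -0.2816], 0.157), ([0.4779, -0.1806], [0.4934, -0.2783], 0.157)]
top [391. 249.] [371. 257.] [([0.4985, -0.1795], [0.4793, -0.1336], 0.395), ([0.4976, -0.1774], [0.4787, -0.1322], 0.395)]
top 
[... 1395 characters left out ...]
707, -0.2358], [0.4549, -0.1392], 0.162), ([0.4609, -0.214], [0.4455, -0.12], 0.162)]
side [306. 220.] [369. 236.] [([0.6153, -0.1048], [0.4713, -0.1275], -1.414), ([0.6017, -0.0865], [0.4614, -0.1086], -1.414)]
side [376. 226.] [402. 189.] [([0.479, -0.169], [0.5087, -0.3532], 0.16), ([0.4689, -0.149], [0.4978, -0.3284], 0.16)]
side [382. 177.] [363. 173.] [([0.579, -0.3833], [0.6318, -0.375], -1.414), ([0.5664, -0.3577], [0.6178, -0.3496], -1.414)]
side [403. 192.] [388. 212.] [([0.5022, -0.3437], [0.4861, -0.2392], 0.153), ([0.4915, -0.3191], [0.4759, -0.2173], 0.153)]
side [400. 210.] [369. 256.] [([0.4675, -0.2593], [0.4366, -0.0663], 0.159), ([0.4578, -0.237], [0.4276, -0.049], 0.159)]
```

Request:
drive_tool --increments '[[[20,41,0],[0,0,7],0.5],[[20,41,0],[0,0,7],0.5],[[20,41,0],[0,0,7],0.5],[[20,41,0],[0,0,7],0.5],[[20,41,0],[0,0,7],0.5],[[20,41,0],[0,0,7],0.5],[[20,41,0],[0,0,7],0.5],[[20,41,0],[0,0,7],0.5]]'

```text
clock: 2.02
eef_pos: [0.3108, -0.1709, 0.2316]
tool_rot: [0.791, 0.612, 0.0, 0.001]
ft_force: [2.5, 0.4, 0.1]
grip_width: 0.0428
grasp_force: 0.0
```

Request:
drive_tool --increments '[[[12.3,23.3,0],[0,0,6.6],0.5],[[12.3,23.3,0],[0,0,6.6],0.5],[[12.3,23.3,0],[0,0,6.6],0.5],[[12.3,23.3,0],[0,0,6.6],0.5],[[12.3,23.3,0],[0,0,6.6],0.5],[[12.3,23.3,0],[0,0,6.6],0.5],[[12.3,23.3,0],[0,0,6.6],0.5],[[12.3,23.3,0],[0,0,6.6],0.5]]'

```text
clock: 2.68
eef_pos: [0.4093, 0.0151, 0.2315]
tool_rot: [0.436, 0.9, 0.0, 0.0]
ft_force: [0.9, 0.1, 1.0]
grip_width: 0.0427
grasp_force: 0.0
```

Request:
drive_tool --increments '[[[12.3,23.3,0],[0,0,6.6],0.5],[[12.3,23.3,0],[0,0,6.6],0.5],[[12.3,23.3,0],[0,0,6.6],0.5],[[12.3,23.3,0],[0,0,6.6],0.5],[[12.3,23.3,0],[0,0,6.6],0.5],[[12.3,23.3,0],[0,0,6.6],0.5],[[12.3,23.3,0],[0,0,6.6],0.5],[[12.3,23.3,0],[0,0,6.6],0.5]]'

```text
clock: 3.35
eef_pos: [0.5077, 0.2014, 0.2312]
tool_rot: [-0.01, 1.0, -0.0, 0.0]
ft_force: [-0.5, -0.1, 0.9]
grip_width: 0.0429
grasp_force: 0.0
```

Request:
drive_tool --increments '[[[0,0,0],[0,0,0],0.5],[[0,0,0],[0,0,0],0.5]]'

```text
clock: 3.52
eef_pos: [0.5074, 0.2012, 0.2306]
tool_rot: [-0.007, 1.0, -0.0, -0.0]
ft_force: [-0.7, -0.8, -1.3]
grip_width: 0.0428
grasp_force: 0.0
```

Request:
drive_tool --increments '[[[0,0,-30],[0,0,0.7],0.5],[[0,0,-30],[0,0,0],0.5],[[0,0,-20],[0,0,0],0.5],[[0,0,-15],[0,0,0],0.5],[[0,0,-15],[0,0,0],0.5],[[0,0,-15],[0,0,0],0.5],[[0,0,-14],[0,0,0],0.5],[[0,0,0],[0,0,0],0.5]]'

```text
clock: 4.18
eef_pos: [0.5046, 0.1981, 0.0896]
tool_rot: [-0.012, 1.0, -0.001, -0.003]
ft_force: [-0.5, -0.1, -0.4]
grip_width: 0.0427
grasp_force: 0.0
```

Run:
```python
from h import *
o=get_obs();print({k:np.round(v,4) for k,v in o.items()})
c=camera('side');s=c['image'][200:350,190:350];cv2.imwrite('pics/g1.png',cv2.resize(s,(640,600),interpolation=2)[:,:,::-1])
```

```text
{'clock': np.float64(4.1833), 'joint_pos': array([ 3.7430e-01,  4.2870e-01, -1.1260e-01,  1.0356e+00, -3.0000e-04,
        3.5070e-01]), 'joint_vel': array([ 0.0048, -0.0248,  0.0454,  0.0543,  0.0021, -0.0017]), 'tau': array([ 9.34000e-02, -4.42554e+01,  2.36415e+01, -7.06300e-01,
        5.90000e-03,  8.00000e-04]), 'eef_pos': array([0.5046, 0.1981, 0.0896]), 'tool_rot': array([-0.0118,  0.9999, -0.0012, -0.0028]), 'ft_force': array([-0.4979, -0.1174, -0.3605]), 'ft_torque': array([-0.0316,  0.1112,  0.0258]), 'grasp_force': np.float64(0.0), 'grip_width': np.float64(0.0427)}
```

View pics/g1.png

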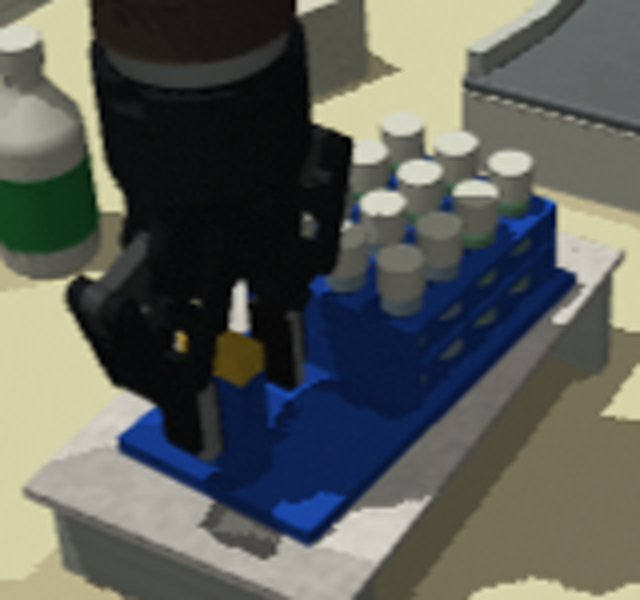

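The fingers straddle the yellow-topped post: the post is at about (240,400) in the crop, and the pads are at 210 and 290. Closing.

Request:
drive_tool --increments '[[[0,0,0],[0,0,0],0.5],[[0,0,0],[0,0,0],0.5],[[0,0,0],[0,0,0],0.3],[[0,0,0],[0,0,0],0.2],[[0,0,0],[0,0,0],0],[[0,0,0],[0,0,0],0],[[0,0,0],[0,0,0],0],[[0,0,0],[0,0,0],0]]'

```text
clock: 4.9
eef_pos: [0.508, 0.2005, 0.0934]
tool_rot: [-0.013, 1.0, 0.0, 0.001]
ft_force: [-0.5, -0.3, 5.6]
grip_width: 0.0136
grasp_force: 59.4
```

Request:
drive_tool --increments '[[[-1.4,-2,0],[0,0,1],0],[[-1.4,-2,0],[0,0,1],0],[[-1.4,-2,0],[0,0,1],0],[[-1.4,-2,0],[0,0,1],0],[[-1.4,-2,0],[0,0,1],0],[[-1.3,-2,0],[0,0,1],0],[[-1.3,-2.3,0],[0,0,1],0],[[-1,-2.2,0],[0,0,0.5],0]]'

```text
clock: 5.57
eef_pos: [0.4974, 0.1844, 0.0934]
tool_rot: [-0.079, 0.997, 0.001, 0.001]
ft_force: [-0.4, 1.4, 4.8]
grip_width: 0.0134
grasp_force: 59.5
```

```bash
cat > chk.py <<'E'
from fit import *
import sys
# relative measure in top view: tray caps/rear; caps grid via white blobs
o=get_obs();p=o['eef_pos'];q=o['tool_rot'];yaw=2*np.arctan2(q[1],q[0])-np.pi
print('tcp',p.round(4),'yaw',round(yaw,4),'F',o['ft_force'].round(1),'M',o['ft_torque'].round(2),'q',q.round(4))
T=np.array([p[0]+.085*np.sin(yaw),p[1]-.085*np.cos(yaw)]);print('tray by tcp',T.round(4),'line offset mm',round(1000*np.dot(T-[.5535,-.1709],[np.cos(.157),np.sin(.157)]),1))
t=camera('top')
im=t['image'];h=cv2.cvtColor(im,cv2.COLOR_RGB2HSV);d=cv2.cvtColor(im,cv2.COLOR_RGB2HSV)
blue=((abs(h[:,:,0].astype(int)-113)<14)&(h[:,:,1]>110)).astype(np.uint8)
u,v=proj(t,[T[0],T[1],.1]);m=np.zeros_like(blue);cv2.circle(m,(int(u),int(v)),55,1,-1)
lsd=cv2.createLineSegmentDetector();x0,y0=int(u)-70,int(v)-50
g=cv2.cvtColor(im,cv2.COLOR_RGB2GRAY)[y0:y0+100,x0:x0+140]
c,s=np.cos(.157),np.sin(.157)
for a in lsd.detect(cv2.resize(g,None,fx=3,fy=3,interpolation=2))[0][:,0]:
    P=(a[:2]+.5)/3-.5+[x0,y0];Q=(a[2:]+.5)/3-.5+[x0,y0]
    if np.hypot(*(P-Q))<14: continue
    A,B=at(t,*P,.068),at(t,*Q,.068);D=(B-A)*np.sign(A[1]-B[1]);r=lambda X:[round(1000*((X[0]-.5535)*c+(X[1]+.1709)*s),1),round(1000*(-(X[0]-.5535)*s+(X[1]+.1709)*c),1)]
    print(P.round(),Q.round(),'reader-frame x,y(z=.068)',r(A),r(B),'yaw',round(float(np.arctan2(D[0],-D[1])),3))
E
python3 chk.py
python3 - <<'E'
from h import *
c=camera('top');cv2.imwrite('pics/t2.png',cv2.resize(c['image'][170:290,200:500],(750,300),interpolation=2)[:,:,::-1])
E
```

```text
tcp [0.4974 0.1844 0.0934] yaw 0.158 F [-0.4  1.4  4.8] M [ 0.21  0.05 -0.01] q [-7.890e-02  9.969e-01  8.000e-04  1.200e-03]
tray by tcp [0.5108 0.1004] line offset mm 0.2
[225. 223.] [237. 231.] reader-frame x,y(z=.068) [np.float64(59.2), np.float64(375.1)] [np.float64(37.0), np.float64(350.3)] yaw -0.574
[311. 215.] [315. 246.] reader-frame x,y(z=.068) [np.float64(47.9), np.float64(174.4)] [np.float64(-24.7), np.float64(174.6)] yaw -1.416
[301. 267.] [321. 264.] reader-frame x,y(z=.068) [np.float64(-68.4), np.float64(214.7)] [np.float64(-69.3), np.float64(166.0)] yaw 0.138
[251. 223.] [310. 215.] reader-frame x,y(z=.068) [np.float64(49.5), np.float64(315.7)] [np.float64(50.0), np.float64(176.3)] yaw 0.16
[232. 226.] [251. 223.] reader-frame x,y(z=.068) [np.float64(48.9), np.float64(359.7)] [np.float64(49.0), np.float64(316.2)] yaw 0.158
[271. 264.] [236. 269.] reader-frame x,y(z=.068) [np.float64(-51.3), np.float64(281.1)] [np.float64(-52.2), np.float64(363.1)] yaw 0.168
[206. 217.] [202. 203.] reader-frame x,y(z=.068) [np.float64(78.1), np.float64(417.5)] [np.float64(112.8), np.f
[... 282 characters left out ...]
31.4)] yaw -1.309
[316. 257.] [271. 264.] reader-frame x,y(z=.068) [np.float64(-50.9), np.float64(175.2)] [np.float64(-51.4), np.float64(281.0)] yaw 0.162
[216. 260.] [207. 237.] reader-frame x,y(z=.068) [np.float64(-23.8), np.float64(408.2)] [np.float64(31.3), np.float64(422.6)] yaw -1.158
[322. 264.] [314. 203.] reader-frame x,y(z=.068) [np.float64(-68.5), np.float64(165.0)] [np.float64(76.1), np.float64(162.1)] yaw -1.434
[216. 239.] [206. 218.] reader-frame x,y(z=.068) [np.float64(24.0), np.float64(401.7)] [np.float64(77.6), np.float64(418.1)] yaw -1.117
[214. 214.] [219. 228.] reader-frame x,y(z=.068) [np.float64(84.3), np.float64(398.2)] [np.float64(48.1), np.float64(391.0)] yaw -1.216
```

View pics/t2.png

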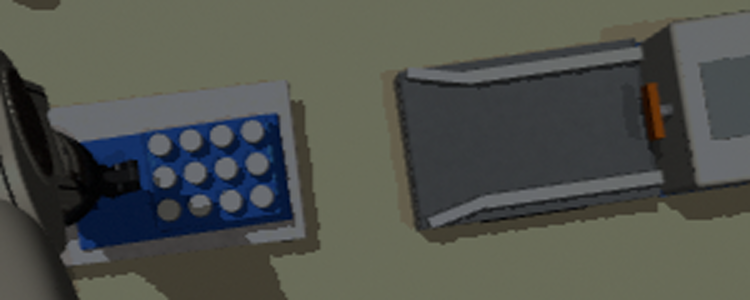

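The tray lies on the reader's axis: yaw 0.16, offset within about 1 mm. Its nose, at crop (292,215), is about 112 mm from the mouth. Starting the slide.

Request:
drive_tool --increments '[[[0.2,-4,0],[0,0,0],0],[[1,-8,0],[0,0,0],0],[[1.3,-8,0],[0,0,0],0],[[1.3,-8,0],[0,0,0],0],[[1.3,-8,0],[0,0,0],0],[[1.3,-8,0],[0,0,0],0],[[1.3,-8,0],[0,0,0],0],[[1.3,-8,0],[0,0,0],0]]'

```text
clock: 6.33
eef_pos: [0.5065, 0.124, 0.0934]
tool_rot: [-0.079, 0.997, 0.001, 0.001]
ft_force: [-0.4, 1.4, 5.9]
grip_width: 0.0133
grasp_force: 59.6
```

Request:
drive_tool --increments '[[[1.2,-7,0],[0,0,0],0],[[1.1,-7,0],[0,0,0],0],[[1.1,-7,0],[0,0,0],0],[[0.6,-4,0],[0,0,0],0],[[0,0,0],[0,0,0],0]]'

```text
clock: 6.75
eef_pos: [0.5107, 0.098, 0.0933]
tool_rot: [-0.078, 0.997, -0.0, 0.001]
ft_force: [0.2, -1.0, 5.9]
grip_width: 0.0132
grasp_force: 59.6
```

```bash
python3 chk.py
python3 - <<'E'
from h import *
c=camera('side');cv2.imwrite('pics/s3.png',cv2.resize(c['image'][170:350,230:420],(633,600),interpolation=2)[:,:,::-1])
E
```

```text
tcp [0.5107 0.098  0.0933] yaw 0.1558 F [ 0.2 -1.   5.9] M [-0.17 -0.01  0.01] q [-7.78e-02  9.97e-01 -1.00e-04  1.20e-03]
tray by tcp [0.5239 0.014 ] line offset mm -0.3
[266. 185.] [271. 199.] reader-frame x,y(z=.068) [np.float64(134.6), np.float64(268.0)] [np.float64(99.4), np.float64(260.3)] yaw -1.196
[263. 225.] [267. 249.] reader-frame x,y(z=.068) [np.float64(40.5), np.float64(287.3)] [np.float64(-16.0), np.float64(285.7)] yaw -1.384
[347. 210.] [354. 252.] reader-frame x,y(z=.068) [np.float64(47.4), np.float64(88.1)] [np.float64(-50.1), np.float64(87.7)] yaw -1.41
[259. 185.] [261. 204.] reader-frame x,y(z=.068) [np.float64(136.4), np.float64(284.0)] [np.float64(91.0), np.float64(286.6)] yaw -1.472
[276. 220.] [315. 214.] reader-frame x,y(z=.068) [np.float64(48.3), np.float64(255.5)] [np.float64(49.2), np.float64(163.7)] yaw 0.167
[265. 246.] [260. 217.] reader-frame x,y(z=.068) [np.float64(-7.6), np.float64(290.8)] [np.float64(59.9), np.float64(291.5)] yaw -1.403
[261. 217.] [257. 186.] reader-frame x,y(z=.068) [np.float64(60.0), np.float64(291.3)] [np.float64(134.2), np.flo
[... 551 characters left out ...]
4(242.9)] yaw -0.611
[353. 252.] [279. 263.] reader-frame x,y(z=.068) [np.float64(-51.8), np.float64(88.1)] [np.float64(-52.2), np.float64(262.0)] yaw 0.159
[275. 238.] [269. 204.] reader-frame x,y(z=.068) [np.float64(7.3), np.float64(263.6)] [np.float64(87.6), np.float64(268.5)] yaw -1.354
[267. 215.] [264. 185.] reader-frame x,y(z=.068) [np.float64(64.3), np.float64(275.1)] [np.float64(134.9), np.float64(273.1)] yaw -1.443
[365. 259.] [357. 202.] reader-frame x,y(z=.068) [np.float64(-70.2), np.float64(63.2)] [np.float64(64.0), np.float64(63.3)] yaw -1.413
[255. 220.] [251. 191.] reader-frame x,y(z=.068) [np.float64(55.0), np.float64(306.2)] [np.float64(124.4), np.float64(304.7)] yaw -1.436
```

View pics/s3.png

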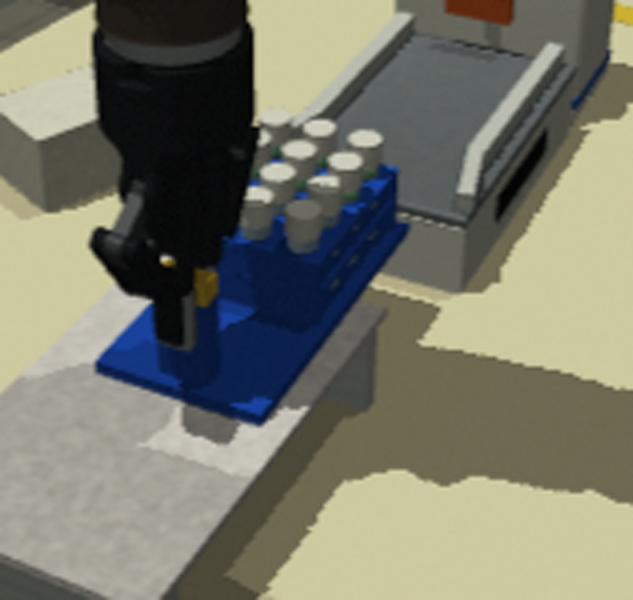

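The nose overhangs the gap about 25 mm short of the mouth, in line with it. It is level: the wrist tilt changed by only about 0.002 rad. I'll continue slowly.

Request:
drive_tool --increments '[[[0.6,-4,0],[-0.15,0,0],0],[[1,-6,0],[0,0,0],0],[[0.9,-6,0],[0,0,0],0],[[0.8,-5,0],[0,0,0],0],[[0.6,-4,0],[0,0,0],0],[[0.6,-4,0],[0,0,0],0],[[0.6,-4,0],[0,0,0],0],[[0.6,-4,0],[0,0,0],0]]'

```text
clock: 7.52
eef_pos: [0.5163, 0.0623, 0.0934]
tool_rot: [-0.078, 0.997, -0.0, 0.001]
ft_force: [-0.2, 1.8, 5.7]
grip_width: 0.0136
grasp_force: 59.6
```

```bash
python3 chk.py | head -2
```

```text
tcp [0.5163 0.0623 0.0934] yaw 0.1572 F [-0.2  1.8  5.7] M [0.57 0.11 0.01] q [-7.850e-02  9.969e-01 -4.000e-04  1.100e-03]
tray by tcp [ 0.5296 -0.0217] line offset mm -0.3
```

Request:
drive_tool --increments '[[[0.8,-5,0],[0,0,0],0],[[0.8,-5,0],[0,0,0],0],[[0.8,-5,0],[0,0,0],0],[[0.8,-5,0],[0,0,0],0],[[0.8,-5,0],[0,0,0],0],[[0.8,-5,0],[0,0,0],0],[[0.8,-5,0],[0,0,0],0],[[0.8,-5,0],[0,0,0],0]]'

```text
clock: 8.23
eef_pos: [0.5227, 0.0224, 0.0934]
tool_rot: [-0.079, 0.997, -0.0, 0.001]
ft_force: [0.3, 1.6, 5.9]
grip_width: 0.013
grasp_force: 59.5
```

Request:
drive_tool --increments '[[[0.8,-5,0],[0,0,0],0],[[0.8,-5,0],[0,0,0],0],[[0.8,-5,0],[0,0,0],0],[[0.8,-5,0],[0,0,0],0],[[0.8,-5,0],[0,0,0],0],[[0.8,-5,0],[0,0,0],0],[[0.8,-5,0],[0,0,0],0],[[0.8,-5,0],[0,0,0],0]]'

```text
clock: 8.9
eef_pos: [0.5289, -0.0174, 0.0932]
tool_rot: [-0.079, 0.997, 0.0, 0.001]
ft_force: [-0.3, 1.3, 6.4]
grip_width: 0.0134
grasp_force: 59.5
```

```bash
python3 chk.py | grep -E "tcp|0.1[4-7]|-1.4"
```

```text
tcp [ 0.5289 -0.0174  0.0932] yaw 0.1572 F [-0.3  1.3  6.4] M [ 1.25  0.15 -0.01] q [-7.850e-02  9.969e-01  2.000e-04  9.000e-04]
tray by tcp [ 0.5422 -0.1014] line offset mm -0.3
[427. 243.] [390. 248.] reader-frame x,y(z=.068) [np.float64(-53.9), np.float64(-83.9)] [np.float64(-54.9), np.float64(3.1)] yaw 0.168
[391. 202.] [427. 197.] reader-frame x,y(z=.068) [np.float64(51.5), np.float64(-14.9)] [np.float64(51.4), np.float64(-100.6)] yaw 0.156
[392. 253.] [427. 248.] reader-frame x,y(z=.068) [np.float64(-65.8), np.float64(-0.4)] [np.float64(-65.9), np.float64(-82.2)] yaw 0.155
[412. 256.] [392. 259.] reader-frame x,y(z=.068) [np.float64(-79.8), np.float64(-43.7)] [np.float64(-79.5), np.float64(2.1)] yaw 0.151
[392. 257.] [427. 253.] reader-frame x,y(z=.068) [np.float64(-76.0), np.float64(2.5)] [np.float64(-76.2), np.float64(-80.4)] yaw 0.156
[427. 192.] [397. 196.] reader-frame x,y(z=.068) [np.float64(63.3), np.float64(-102.4)] [np.float64(63.3), np.float64(-31.4)] yaw 0.158
[370. 196.] [427. 188.] reader-frame x,y(z=.068) [np.float64(72.4), np.float64(30.9)] [np.float64(72.3), np.float64(-103.8)] yaw 0.157
[391. 258.] [375. 261.] reader-frame x,y(z=.068) [np.float64(-77.7), np.float64(4.7)] [np.float64(-77.9), np.float64(40.8)] yaw 0.163
```

Request:
drive_tool --increments '[[[0.6,-4,0],[0,0,0],0],[[0.6,-4,0],[0,0,0],0],[[0.6,-4,0],[0,0,0],0],[[0.6,-4,0],[0,0,0],0],[[0.3,-2,0],[0.05,0,0],0],[[0,0,0],[0,0,0],0],[[0,0,0],[0,0,0],0]]'

```text
clock: 9.53
eef_pos: [0.5304, -0.0366, 0.0917]
tool_rot: [-0.078, 0.997, -0.001, -0.001]
ft_force: [0.6, -0.1, -3.6]
grip_width: 0.0138
grasp_force: 58.9
```

```bash
python3 chk.py | head -2
python3 - <<'E'
from h import *
c=camera('side');cv2.imwrite('pics/s4.png',cv2.resize(c['image'][150:330,240:430],(633,600),interpolation=2)[:,:,::-1])
E
```

```text
tcp [ 0.5304 -0.0366  0.0917] yaw 0.1563 F [ 0.6 -0.1 -3.6] M [ 0.24 -0.09 -0.05] q [-7.800e-02  9.969e-01 -9.000e-04 -8.000e-04]
tray by tcp [ 0.5436 -0.1206] line offset mm -1.9
```

View pics/s4.png

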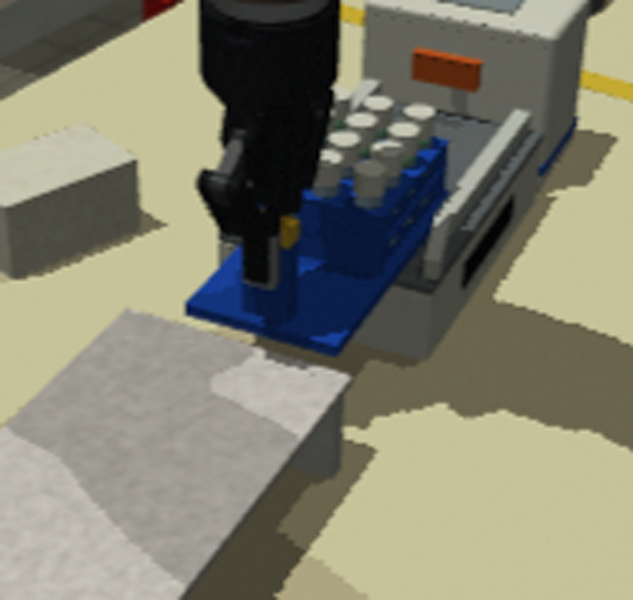

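The tail has cleared the stand edge (crop (190,310)–(335,350) against stand (125,310)–(350,375)), and the rack sits between the guides. I'll lower it the rest of the way onto the deck, centre it slightly and carry on.

Request:
drive_tool --increments '[[[0.5,-2,-0.4],[0.1,0,0],0],[[1.1,-4,-0.3],[0.05,0,0],0],[[1.1,-4,-0.3],[0,0,0],0],[[0.8,-4,0],[0,0,0],0],[[0.7,-4,0],[0,0,0],0],[[0.6,-4,0],[0,0,0],0],[[0.3,-2,0],[0,0,0],0],[[0,0,0],[0,0,0],0]]'

```text
clock: 10.3
eef_pos: [0.5362, -0.0613, 0.0914]
tool_rot: [-0.078, 0.997, 0.0, 0.0]
ft_force: [0.0, 0.4, -1.8]
grip_width: 0.0133
grasp_force: 59.3
```

```bash
python3 chk.py | head -2
```

```text
tcp [ 0.5362 -0.0613  0.0914] yaw 0.1558 F [ 0.   0.4 -1.8] M [-0.19 -0.2   0.01] q [-7.78e-02  9.97e-01  0.00e+00  2.00e-04]
tray by tcp [ 0.5494 -0.1452] line offset mm -0.1
```

Request:
drive_tool --increments '[[[0.8,-5,-0.3],[0,0,0],0],[[0.8,-5,-0.3],[0,0,0],0],[[0.8,-5,0],[0,0,0],0],[[0.8,-5,0],[0,0,0],0],[[0.8,-5,0],[0,0,0],0],[[0.8,-5,0],[0,0,0],0],[[0.7,-4,0],[0,0,0],0],[[0.5,-3,0],[0,0,0],0]]'

```text
clock: 11.02
eef_pos: [0.5426, -0.0981, 0.0913]
tool_rot: [-0.078, 0.997, 0.0, 0.001]
ft_force: [-0.7, 2.1, 5.5]
grip_width: 0.013
grasp_force: 60.2
```

Request:
drive_tool --increments '[[[0,0,0],[0,0,0],0]]'

```text
clock: 11.1
eef_pos: [0.5426, -0.0986, 0.0913]
tool_rot: [-0.078, 0.997, -0.0, 0.001]
ft_force: [-0.0, -1.1, 5.5]
grip_width: 0.0132
grasp_force: 60.2
```

```bash
python3 chk.py | head -2
```

```text
tcp [ 0.5426 -0.0986  0.0913] yaw 0.1558 F [-0.  -1.1  5.5] M [-0.27 -0.03  0.01] q [-7.78e-02  9.97e-01 -2.00e-04  8.00e-04]
tray by tcp [ 0.5558 -0.1826] line offset mm 0.5
```

Request:
drive_tool --increments '[[[0.2,-1.5,0],[0,0,0],0],[[0.2,-1.5,0],[0,0,0],0],[[0.2,-1.5,0],[0,0,0],0],[[0.2,-1.5,0],[0,0,0],0],[[0.2,-1.5,0],[0,0,0],0],[[0.2,-1.5,0],[0,0,0],0],[[0.2,-1,0],[0,0,0],0],[[0.1,-0.5,0],[0,0,0],0]]'

```text
clock: 11.82
eef_pos: [0.544, -0.1082, 0.0913]
tool_rot: [-0.078, 0.997, 0.0, 0.001]
ft_force: [-0.8, 1.7, 5.1]
grip_width: 0.0134
grasp_force: 60.3
```

Request:
drive_tool --increments '[[[0.05,-0.3,0],[0,0,0],0],[[0.05,-0.3,0],[0,0,0],0],[[0.05,-0.3,0],[0,0,0],0],[[0.05,-0.3,0],[0,0,0],0],[[0.05,-0.3,0],[0,0,0],0],[[0.05,-0.3,0],[0,0,0],0]]'

```text
clock: 12.32
eef_pos: [0.5442, -0.1098, 0.0913]
tool_rot: [-0.078, 0.997, 0.0, 0.001]
ft_force: [-0.9, 1.3, 6.1]
grip_width: 0.0136
grasp_force: 60.3
```

Request:
drive_tool --increments '[[[0.06,-0.4,0],[0,0,0],0],[[0.06,-0.4,0],[0,0,0],0],[[0.06,-0.4,0],[0,0,0],0],[[0.06,-0.4,0],[0,0,0],0],[[0.06,-0.4,0],[0,0,0],0]]'

```text
clock: 12.73
eef_pos: [0.5445, -0.1119, 0.0913]
tool_rot: [-0.078, 0.997, 0.0, 0.001]
ft_force: [0.0, 1.9, 5.8]
grip_width: 0.0135
grasp_force: 60.3
```

Request:
drive_tool --increments '[[[0.06,-0.4,0],[0,0,0],0],[[0.06,-0.4,0],[0,0,0],0],[[0.06,-0.4,0],[0,0,0],0],[[0.06,-0.4,0],[0,0,0],0],[[0.06,-0.4,0],[0,0,0],0]]'

```text
clock: 13.15
eef_pos: [0.5449, -0.1139, 0.0913]
tool_rot: [-0.078, 0.997, 0.0, 0.001]
ft_force: [0.3, 1.3, 5.8]
grip_width: 0.0137
grasp_force: 60.3
```

Request:
drive_tool --increments '[[[0.06,-0.4,0],[0,0,0],0],[[0.06,-0.4,0],[0,0,0],0],[[0.06,-0.4,0],[0,0,0],0],[[0.06,-0.4,0],[0,0,0],0],[[0.06,-0.4,0],[0,0,0],0]]'

```text
clock: 13.57
eef_pos: [0.5452, -0.1159, 0.0913]
tool_rot: [-0.078, 0.997, 0.0, 0.001]
ft_force: [0.1, 0.3, 6.4]
grip_width: 0.0133
grasp_force: 60.3
```

Request:
drive_tool --increments '[[[0.06,-0.4,0],[0,0,0],0],[[0.06,-0.4,0],[0,0,0],0],[[0.06,-0.4,0],[0,0,0],0],[[0.06,-0.4,0],[0,0,0],0],[[0.06,-0.4,0],[0,0,0],0]]'

```text
clock: 13.98
eef_pos: [0.5454, -0.1178, 0.0913]
tool_rot: [-0.078, 0.997, 0.0, 0.001]
ft_force: [-0.4, 2.1, 5.5]
grip_width: 0.013
grasp_force: 60.3
```

Request:
drive_tool --increments '[[[0.06,-0.4,0],[0,0,0],0],[[0.06,-0.4,0],[0,0,0],0],[[0.06,-0.4,0],[0,0,0],0],[[0.06,-0.4,0],[0,0,0],0],[[0.06,-0.4,0],[0,0,0],0]]'

```text
clock: 14.4
eef_pos: [0.5457, -0.1199, 0.0913]
tool_rot: [-0.078, 0.997, 0.0, 0.001]
ft_force: [-0.4, 1.9, 6.2]
grip_width: 0.0133
grasp_force: 60.3
```

Request:
drive_tool --increments '[[[0.06,-0.4,0],[0,0,0],0],[[0.06,-0.4,0],[0,0,0],0],[[0.06,-0.4,0],[0,0,0],0],[[0.06,-0.4,0],[0,0,0],0],[[0.06,-0.4,0],[0,0,0],0]]'

```text
clock: 14.82
eef_pos: [0.5461, -0.1219, 0.0914]
tool_rot: [-0.078, 0.997, 0.0, 0.001]
ft_force: [-0.5, 2.1, 6.1]
grip_width: 0.0135
grasp_force: 60.3
```

Request:
drive_tool --increments '[[[0.06,-0.4,0],[0,0,0],0],[[0.06,-0.4,0],[0,0,0],0],[[0.06,-0.4,0],[0,0,0],0],[[0.06,-0.4,0],[0,0,0],0],[[0.06,-0.4,0],[0,0,0],0]]'

```text
clock: 15.23
eef_pos: [0.5463, -0.1239, 0.0913]
tool_rot: [-0.078, 0.997, 0.0, 0.001]
ft_force: [-0.7, 1.8, 5.5]
grip_width: 0.0131
grasp_force: 60.3
```

Request:
drive_tool --increments '[[[0.06,-0.4,0],[0,0,0],0],[[0.06,-0.4,0],[0,0,0],0],[[0.06,-0.4,0],[0,0,0],0],[[0.06,-0.4,0],[0,0,0],0],[[0.06,-0.4,0],[0,0,0],0]]'

```text
clock: 15.65
eef_pos: [0.5466, -0.1259, 0.0913]
tool_rot: [-0.078, 0.997, 0.0, 0.001]
ft_force: [0.2, 1.1, 5.4]
grip_width: 0.0133
grasp_force: 60.3
```

Request:
drive_tool --increments '[[[0.06,-0.4,0],[0,0,0],0],[[0.06,-0.4,0],[0,0,0],0],[[0.06,-0.4,0],[0,0,0],0],[[0.06,-0.4,0],[0,0,0],0],[[0.06,-0.4,0],[0,0,0],0]]'

```text
clock: 16.07
eef_pos: [0.5469, -0.1279, 0.0913]
tool_rot: [-0.078, 0.997, 0.0, 0.001]
ft_force: [0.3, 1.3, 5.2]
grip_width: 0.0137
grasp_force: 60.3
```

Request:
drive_tool --increments '[[[0.06,-0.4,0],[0,0,0],0],[[0.06,-0.4,0],[0,0,0],0],[[0.06,-0.4,0],[0,0,0],0],[[0.06,-0.4,0],[0,0,0],0],[[0.06,-0.4,0],[0,0,0],0]]'

```text
clock: 16.48
eef_pos: [0.5473, -0.1299, 0.0913]
tool_rot: [-0.078, 0.997, 0.0, 0.001]
ft_force: [-0.5, 1.0, 6.4]
grip_width: 0.0134
grasp_force: 60.3
```

Request:
drive_tool --increments '[[[0.06,-0.4,0],[0,0,0],0],[[0.06,-0.4,0],[0,0,0],0],[[0.06,-0.4,0],[0,0,0],0],[[0.06,-0.4,0],[0,0,0],0],[[0.06,-0.4,0],[0,0,0],0]]'

```text
clock: 16.9
eef_pos: [0.5475, -0.1319, 0.0913]
tool_rot: [-0.078, 0.997, 0.0, 0.001]
ft_force: [0.1, 1.6, 6.1]
grip_width: 0.0134
grasp_force: 60.3
```

Request:
drive_tool --increments '[[[0.06,-0.4,0],[0,0,0],0],[[0.06,-0.4,0],[0,0,0],0],[[0.06,-0.4,0],[0,0,0],0],[[0.06,-0.4,0],[0,0,0],0],[[0.06,-0.4,0],[0,0,0],0]]'

```text
clock: 17.32
eef_pos: [0.5478, -0.1339, 0.0913]
tool_rot: [-0.078, 0.997, 0.0, 0.001]
ft_force: [-0.9, 1.3, 5.6]
grip_width: 0.0135
grasp_force: 60.3
```

Request:
drive_tool --increments '[[[0.06,-0.4,0],[0,0,0],0],[[0.06,-0.4,0],[0,0,0],0],[[0.06,-0.4,0],[0,0,0],0],[[0.06,-0.4,0],[0,0,0],0],[[0.06,-0.4,0],[0,0,0],0]]'

```text
clock: 17.73
eef_pos: [0.5481, -0.1359, 0.0913]
tool_rot: [-0.078, 0.997, 0.0, 0.001]
ft_force: [0.1, 1.3, 6.3]
grip_width: 0.0131
grasp_force: 60.3
```

Request:
drive_tool --increments '[[[0.06,-0.4,0],[0,0,0],0],[[0.06,-0.4,0],[0,0,0],0],[[0.06,-0.4,0],[0,0,0],0],[[0.06,-0.4,0],[0,0,0],0],[[0.06,-0.4,0],[0,0,0],0]]'

```text
clock: 18.15
eef_pos: [0.5484, -0.1379, 0.0913]
tool_rot: [-0.078, 0.997, 0.0, 0.001]
ft_force: [-0.5, 1.7, 5.8]
grip_width: 0.0134
grasp_force: 60.3
```

Request:
drive_tool --increments '[[[0.06,-0.4,0],[0,0,0],0],[[0.06,-0.4,0],[0,0,0],0],[[0.06,-0.4,0],[0,0,0],0],[[0.06,-0.4,0],[0,0,0],0],[[0.06,-0.4,0],[0,0,0],0]]'

```text
clock: 18.57
eef_pos: [0.5487, -0.1399, 0.0913]
tool_rot: [-0.078, 0.997, 0.0, 0.001]
ft_force: [-0.9, 1.2, 5.3]
grip_width: 0.0134
grasp_force: 60.3
```

Request:
drive_tool --increments '[[[0.06,-0.4,0],[0,0,0],0],[[0.06,-0.4,0],[0,0,0],0],[[0.06,-0.4,0],[0,0,0],0],[[0.06,-0.4,0],[0,0,0],0],[[0.06,-0.4,0],[0,0,0],0]]'

```text
clock: 18.98
eef_pos: [0.549, -0.1419, 0.0913]
tool_rot: [-0.078, 0.997, 0.0, 0.001]
ft_force: [-0.2, 1.9, 5.5]
grip_width: 0.0133
grasp_force: 60.3
```

Request:
drive_tool --increments '[[[0.06,-0.4,0],[0,0,0],0],[[0.06,-0.4,0],[0,0,0],0],[[0.06,-0.4,0],[0,0,0],0],[[0.06,-0.4,0],[0,0,0],0],[[0.06,-0.4,0],[0,0,0],0]]'

```text
clock: 19.4
eef_pos: [0.5493, -0.1439, 0.0913]
tool_rot: [-0.078, 0.997, 0.0, 0.001]
ft_force: [0.1, 1.7, 5.3]
grip_width: 0.0132
grasp_force: 60.3
```

Request:
drive_tool --increments '[[[0.06,-0.4,0],[0,0,0],0],[[0.06,-0.4,0],[0,0,0],0],[[0.06,-0.4,0],[0,0,0],0],[[0.06,-0.4,0],[0,0,0],0],[[0.06,-0.4,0],[0,0,0],0]]'

```text
clock: 19.82
eef_pos: [0.5496, -0.1459, 0.0913]
tool_rot: [-0.078, 0.997, 0.0, 0.001]
ft_force: [-0.6, 0.6, 6.0]
grip_width: 0.0131
grasp_force: 60.3
```

Request:
drive_tool --increments '[[[0.06,-0.4,0],[0,0,0],0],[[0.06,-0.4,0],[0,0,0],0],[[0.06,-0.4,0],[0,0,0],0],[[0.06,-0.4,0],[0,0,0],0],[[0.06,-0.4,0],[0,0,0],0]]'

```text
clock: 20.23
eef_pos: [0.5499, -0.1479, 0.0913]
tool_rot: [-0.078, 0.997, 0.0, 0.001]
ft_force: [0.4, 2.1, 5.7]
grip_width: 0.0134
grasp_force: 60.3
```

Request:
drive_tool --increments '[[[0.06,-0.4,0],[0,0,0],0],[[0.06,-0.4,0],[0,0,0],0],[[0.06,-0.4,0],[0,0,0],0],[[0.06,-0.4,0],[0,0,0],0],[[0.06,-0.4,0],[0,0,0],0]]'

```text
clock: 20.65
eef_pos: [0.5502, -0.1498, 0.0913]
tool_rot: [-0.078, 0.997, 0.0, 0.001]
ft_force: [-0.0, 1.7, 5.2]
grip_width: 0.0134
grasp_force: 60.3
```

Request:
drive_tool --increments '[[[0.06,-0.4,0],[0,0,0],0],[[0.06,-0.4,0],[0,0,0],0],[[0.06,-0.4,0],[0,0,0],0],[[0.06,-0.4,0],[0,0,0],0],[[0.06,-0.4,0],[0,0,0],0]]'

```text
clock: 21.07
eef_pos: [0.5505, -0.1519, 0.0913]
tool_rot: [-0.078, 0.997, 0.0, 0.001]
ft_force: [-0.3, 1.2, 4.9]
grip_width: 0.0131
grasp_force: 60.3
```

Request:
drive_tool --increments '[[[0.06,-0.4,0],[0,0,0],0],[[0.06,-0.4,0],[0,0,0],0],[[0.06,-0.4,0],[0,0,0],0],[[0.06,-0.4,0],[0,0,0],0],[[0.06,-0.4,0],[0,0,0],0]]'

```text
clock: 21.48
eef_pos: [0.5508, -0.1539, 0.0913]
tool_rot: [-0.078, 0.997, 0.0, 0.001]
ft_force: [-0.6, 1.2, 6.7]
grip_width: 0.013
grasp_force: 60.3
```

Request:
drive_tool --increments '[[[0.06,-0.4,0],[0,0,0],0],[[0.06,-0.4,0],[0,0,0],0],[[0.06,-0.4,0],[0,0,0],0],[[0.06,-0.4,0],[0,0,0],0],[[0.06,-0.4,0],[0,0,0],0]]'

```text
clock: 21.9
eef_pos: [0.551, -0.1553, 0.0913]
tool_rot: [-0.078, 0.997, 0.001, 0.001]
ft_force: [-0.4, 3.8, 6.1]
grip_width: 0.0127
grasp_force: 60.3
```

Contact: the force has risen and the motion lags the command. Building up the push gently.

Request:
drive_tool --increments '[[[0.06,-0.4,0],[0,0,0],0],[[0.06,-0.4,0],[0,0,0],0],[[0.06,-0.4,0],[0,0,0],0],[[0,0,0],[0,0,0],0]]'

```text
clock: 22.23
eef_pos: [0.551, -0.1557, 0.0913]
tool_rot: [-0.079, 0.997, 0.002, 0.001]
ft_force: [-0.7, 5.6, 6.5]
grip_width: 0.0135
grasp_force: 60.4
```

Request:
drive_tool --increments '[[[0.06,-0.4,0],[0,0,0],0],[[0.06,-0.4,0],[0,0,0],0],[[0.06,-0.4,0],[0,0,0],0],[[0.06,-0.4,0],[0,0,0],0],[[0.06,-0.4,0],[0,0,0],0],[[0,0,0],[0,0,0],0]]'

```text
clock: 22.73
eef_pos: [0.5511, -0.1563, 0.0913]
tool_rot: [-0.079, 0.997, 0.003, 0.0]
ft_force: [-1.9, 9.7, 8.6]
grip_width: 0.0133
grasp_force: 60.4
```

Request:
drive_tool --increments '[[[0.05,-0.35,0],[0,0,0],0],[[0.05,-0.35,0],[0,0,0],0],[[0,0,0],[0,0,0],0],[[0,0,0],[0,0,0],0]]'

```text
clock: 23.07
eef_pos: [0.5511, -0.1565, 0.0913]
tool_rot: [-0.079, 0.997, 0.003, 0.0]
ft_force: [-1.1, 11.2, 7.4]
grip_width: 0.0135
grasp_force: 60.5
```

Request:
drive_tool --increments '[[[0.02,-0.1,0],[0,0,0],0],[[0,0,0],[0,0,0],0],[[0,0,0],[0,0,0],0],[[0,0,0],[0,0,0],0],[[0,0,0],[0,0,0],0],[[0,0,0],[0,0,0],0],[[0,0,0],[0,0,0],0],[[0,0,0],[0,0,0],0]]'

```text
clock: 23.73
eef_pos: [0.5511, -0.1565, 0.0913]
tool_rot: [-0.08, 0.997, 0.003, 0.0]
ft_force: [-2.2, 9.7, 9.0]
grip_width: 0.0132
grasp_force: 60.4
```

Request:
drive_tool --increments '[[[0,0,0],[0,0,0],0],[[0,0,0],[0,0,0],0],[[0,0,0],[0,0,0],0],[[0,0,0],[0,0,0],0],[[0,0,0],[0,0,0],0]]'

```text
clock: 24.15
eef_pos: [0.5511, -0.1565, 0.0913]
tool_rot: [-0.08, 0.997, 0.003, 0.0]
ft_force: [-1.9, 10.2, 7.3]
grip_width: 0.0132
grasp_force: 60.4
```

Request:
drive_tool --increments '[[[0.06,-0.35,0],[0,0,0],0],[[0,0,0],[0,0,0],0],[[0,0,0],[0,0,0],0],[[0,0,0],[0,0,0],0],[[0,0,0],[0,0,0],0],[[0,0,0],[0,0,0],0],[[0,0,0],[0,0,0],0],[[0,0,0],[0,0,0],0]]'

```text
clock: 24.82
eef_pos: [0.5511, -0.1567, 0.0913]
tool_rot: [-0.08, 0.997, 0.003, 0.0]
ft_force: [-1.8, 11.8, 8.1]
grip_width: 0.0133
grasp_force: 60.5
```

Request:
drive_tool --increments '[[[0,0,0],[0,0,0],0],[[0,0,0],[0,0,0],0],[[0,0,0],[0,0,0],0],[[0,0,0],[0,0,0],0],[[0,0,0],[0,0,0],0],[[0,0,0],[0,0,0],0]]'

```text
clock: 25.32
eef_pos: [0.5512, -0.1566, 0.0913]
tool_rot: [-0.08, 0.997, 0.003, 0.0]
ft_force: [-1.5, 11.8, 8.0]
grip_width: 0.0134
grasp_force: 60.5
```

Request:
drive_tool --increments '[[[-0.06,0.4,0],[0,0,0],0],[[-0.06,0.4,0],[0,0,0],0],[[-0.06,0.4,0.1],[0,0,0],0],[[-0.06,0.4,0.1],[0,0,0],0],[[-0.06,0.4,0.1],[0,0,0],0],[[-0.06,0.4,0.1],[0,0,0],0],[[0,0,0.1],[0,0,0],0],[[0,0,0],[0,0,0],0]]'

```text
clock: 25.98
eef_pos: [0.551, -0.1561, 0.0913]
tool_rot: [-0.079, 0.997, 0.002, 0.0]
ft_force: [-0.4, 6.1, 4.7]
grip_width: 0.0139
grasp_force: 60.0
```

Request:
drive_tool --increments '[[[-0.06,0.4,0],[0,0,0],0],[[-0.06,0.4,0],[0,0,0],0],[[-0.06,0.4,0],[0,0,0],0],[[-0.06,0.3,0],[0,0,0],0],[[-0.03,0.2,0],[0,0,0],0],[[0,0,0],[0,0,0],0],[[0,0,0],[0,0,0],0]]'

```text
clock: 26.57
eef_pos: [0.5509, -0.1557, 0.0913]
tool_rot: [-0.078, 0.997, 0.001, 0.0]
ft_force: [0.6, 3.9, 4.6]
grip_width: 0.013
grasp_force: 60.1
```

Request:
drive_tool --increments '[[[-0.05,0.35,0],[0,0,0],0],[[-0.05,0.35,0],[0,0,0],0],[[-0.05,0.35,0],[0,0,0],0],[[-0.03,0.25,0],[0,0,0],0],[[0,0,0],[0,0,0],0],[[0,0,0],[0,0,0],0],[[0,0,0],[0,0,0],0]]'

```text
clock: 27.15
eef_pos: [0.5505, -0.1552, 0.0913]
tool_rot: [-0.078, 0.997, -0.0, 0.0]
ft_force: [1.4, -0.4, 4.2]
grip_width: 0.0136
grasp_force: 60.1
```

```bash
python3 chk.py | head -2; python3 chk.py | head -1
```

```text
tcp [ 0.5505 -0.1552  0.0913] yaw 0.1562 F [ 1.4 -0.4  4.2] M [ 0.02 -0.17  0.14] q [-0.078  0.997 -0.     0.   ]
tray by tcp [ 0.5637 -0.2391] line offset mm -0.6
tcp [ 0.5505 -0.1551  0.0913] yaw 0.1562 F [ 0.6 -0.3  4.8] M [-0.03 -0.27  0.1 ] q [-0.078  0.997 -0.     0.   ]
```

Request:
drive_tool --increments '[[[0,0,0],[0,0,0],0.2],[[0,0,0],[0,0,0],0.3],[[0,0,0],[0,0,0],0.4],[[0,0,0],[0,0,0],0.5],[[0,0,0],[0,0,0],0.5],[[0,0,0],[0,0,0],0.5]]'

```text
clock: 27.75
eef_pos: [0.5502, -0.1545, 0.0909]
tool_rot: [-0.078, 0.997, 0.001, -0.0]
ft_force: [0.1, 0.2, 0.2]
grip_width: 0.0424
grasp_force: 0.0
```

```bash
python3 chk.py | head -2
python3 - <<'E'
from h import *
c=camera('side');cv2.imwrite('pics/s5.png',cv2.resize(c['image'][130:310,260:430],(566,600),interpolation=2)[:,:,::-1])
E
```

```text
tcp [ 0.5502 -0.1545  0.0909] yaw 0.1567 F [0.1 0.2 0.2] M [ 0.02 -0.04 -0.01] q [-7.830e-02  9.969e-01  5.000e-04 -3.000e-04]
tray by tcp [ 0.5635 -0.2385] line offset mm -0.7
```

View pics/s5.png

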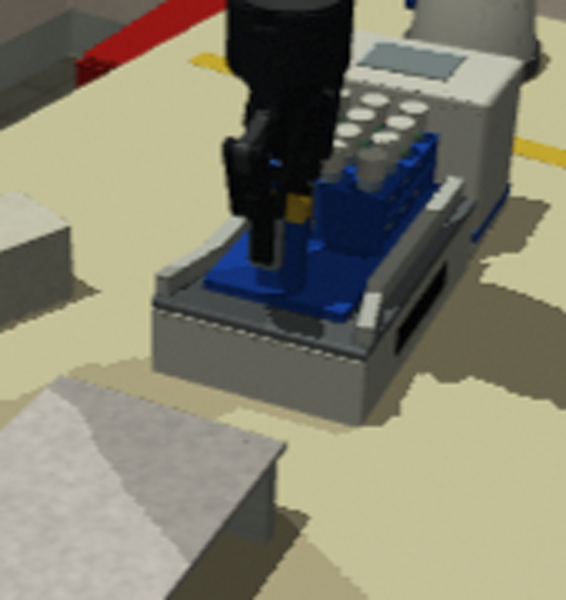

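The tray lies in the guides with its tail inside the deck edge (crop (210,280)–(350,315)), and the fingers are free with zero force. Retreating straight up.

Request:
drive_tool --increments '[[[0,0,5],[0,0,0],0.5],[[0,0,12],[0,0,0],0.5],[[0,0,20],[0,0,0],0.5],[[0,0,25],[0,0,0],0.5],[[0,0,30],[0,0,0],0.5],[[0,0,30],[0,0,0],0.5],[[0,0,20],[0,0,0],0.5],[[0,0,0],[0,0,0],0.5]]'

```text
clock: 28.52
eef_pos: [0.5531, -0.1553, 0.2394]
tool_rot: [-0.078, 0.997, -0.001, 0.005]
ft_force: [0.5, -0.5, 1.2]
grip_width: 0.0428
grasp_force: 0.0
```

Request:
drive_tool --increments '[[[-20,20,0],[0,0,0],0.5],[[-30,30,0],[0,0,0],0.5],[[-30,30,0],[0,0,0],0.5],[[-30,30,0],[0,0,0],0.5],[[-20,20,0],[0,0,0],0.5],[[0,0,0],[0,0,0],0.5],[[0,0,0],[0,0,0],0.5]]'

```text
clock: 29.1
eef_pos: [0.4212, -0.0254, 0.2334]
tool_rot: [-0.079, 0.997, 0.0, 0.0]
ft_force: [0.9, -0.6, 0.5]
grip_width: 0.0429
grasp_force: 0.0
```

Run:
```python
from h import *
o=get_obs();print(o['clock'],o['eef_pos'],o['ft_force'])
t=camera('top');c=camera('side')
a=cv2.resize(t['image'][160:290,330:530],(520,338),interpolation=2);b=cv2.resize(c['image'][130:270,290:430],(280,280),interpolation=2)
m=np.zeros((338,800,3),np.uint8);m[:,:520]=a;m[:280,520:]=b
cv2.imwrite('pics/f.png',m[:,:,::-1])
```

```text
29.1 [ 0.42119035 -0.02543778  0.23342427] [ 0.93354866 -0.58959636  0.45915536]
```

View pics/f.png

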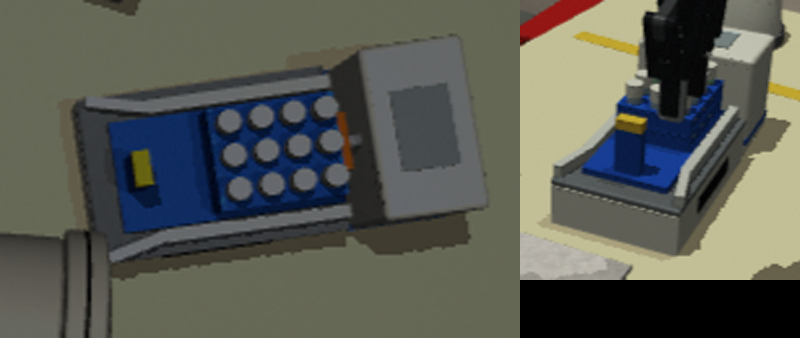

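The tray lies flat in the guides, with the rack front against the orange pad at (345,140), and the arm is clear.

```bash
python3 -c "
from workcell import job_done
print(job_done())"
```

```text
the job is handed in; nothing more can be done
None
```

The tray was slid across the gap into the reader and pressed on the pad at about 10 N for over 2 s (wrist force less drag; highest wrist reading about 12 N). It was then released lying flat against the pad, the arm touched nothing else, and the job is handed in at 29 s.

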